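Load cast lamp feet nose-first into the tilted rail

TASK

Lift the two cast resin lamp feet out of the open mould and slide both into the tilted aluminium rail through its raised open end, rounded noses leading down the slope. Push the row gently but fully home, so that the black follower is down against the end stop and no gaps are left, then let go. Leave the other things on the table where they are.

Things in the scene. Friction and masses are not known exactly. Their poses are not given: they have to be found in the camera images.
- shoe_a: bone-coloured cast resin foot, about 110 g, lying in a mould cavity. Base 80 long (x), 44 wide (y), 12 thick: square tail (x=-40), half-round nose (tip x=+40). On it an upright grip fin, 16 thick (y), 34 long (x -17 to 17), top 58 above the underside; its flat sides to grip span x -17 to +9, its nose end is round. Origin: centre of the underside; +x to the nose, z up through the fin.
- shoe_b: second foot, same shape, size and axes as shoe_a, in the mould's other cavity, facing the opposite way.
- mould: grey mould block 130 x 164 x 18 (x, y, z), fixed to the table; place and yaw vary. Origin: centre of underside. Two cavities, 10 deep, centred at y=+38 and y=-38, 2 mm wider all round than the feet lying in them; cavity floor at z=8, so the 12 mm bases stand 2 above the mould's top.
- bed: tilted aluminium rail, 55 wide, on a fixed steel stand; place and yaw vary, rail and mould may swap sides. Origin: on its floor at the inner face of the end stop, at the LOW end; +x UP the slope (25 deg), y across, z square to the floor. x 0 to 178: channel, inside 47 wide, 14.5 high, under two lips (top z=18.5) that leave a 24 wide slot for the fins. x 178 to 260: bare floor (apron), no walls.
- rail_stop (a point): the bed's origin: foot of the end stop's inner face, at the low end. A row fully home has the two feet's origins 55 and 135 up the bed's x, at y=z=0, the feet's +x opposite to the bed's +x. Friction keeps a foot from sliding down by itself.
- rail_mouth (a point): on the bed's floor in the middle of the channel's raised open mouth, x=178 in the bed's frame. A foot can be laid on the apron just above it, then slid in under the lips.
- follower (a joint): black plastic follower block (15 long, 40 wide, 12 high, with a 12 wide tab up to 24 above the floor) sliding in the channel: 0 m = down against the end stop, grows up the slope to 0.06. It takes about 4 N to drag, stays where it is left, and stops solid at 0. The feet push it down before them.
- follower_face (a point): the follower's uphill face, on the floor in the middle; 15 up the rail from the stop when the follower is home.
- brush: bystander: hand brush, 160 long, lying flat along its x between mould and rail; origin under its centre.
- bead_jar: bystander: low glass jar, 56 across, 50 high; origin under its centre.
- glue: bystander: white glue bottle, 40 across, 100 high, upright; origin under its centre.
Things that resemble listed ones, but are neither listed nor needed, are in the scene too. Leave any red look-alike of the shoe_a alone.

How it is judged:
At the end, for the whole second after the job is handed in: Both feet lie in the channel, in either order, flat on its floor (4 mm) and in line (4 mm, 0.09 rad), noses downhill, at rest; the follower is within 4 mm of the stop and the upper foot's origin under 139.5 mm up the rail (all gaps together under 4.5 mm) (x of shoe_a in the frame of bed between 0.045 and 0.1395 m and y of shoe_a in the frame of bed between -0.004 and 0.004 m and z of shoe_a in the frame of bed between -0.003 and 0.004 m and angle between the x axis of each of shoe_a, shoe_b and the x axis of bed, either way round below 0.09 rad and x of rail_stop in the frame of shoe_a above 0.04 m and linear speed of each of shoe_a, shoe_b below 0.01 m/s and x of shoe_b in the frame of bed between 0.045 and 0.1395 m and y of shoe_b in the frame of bed between -0.004 and 0.004 m and z of shoe_b in the frame of bed between -0.003 and 0.004 m and x of rail_stop in the frame of shoe_b above 0.04 m and value of joint follower below 0.004 m); the robot touches nothing.
It fails at once if a bystander is moved more than 30 mm (distance of any of brush, bead_jar, glue from where it was at the start of the episode above 0.03 m).
It fails at once if the row is forced: more than 40 N on the follower (contact force between follower and shoe_a above 40 N or contact force between follower and shoe_b above 40 N).
It also fails if it takes over 72 s, if anything falls off the work surface, if the arm or the gripper's body presses on something with over 40 N, if the wrist force passes 120 N, or if a joint passes its speed limit or range.

ROBOT

A 6-joint arm with a two-finger parallel gripper is mounted at the origin on the work surface. World frame = base frame: x ahead of the robot, y to its left, z up, the work surface at z = 0. Lengths are in m, angles in rad, forces in N, time in s.
With the tool pointing down it reaches from about 0.35 to 0.775 m from the base axis. Payload 5.5 kg.
Tool frame: the origin (TCP) lies on the centre line of the jaws, within the pads' length; the fingertips stand 11 mm ahead of it and the grasp point (between the pads) lies 8 mm behind it (env.tip_reach is the distance from the TCP to the fingertips, in m); z points along the fingers, x is the direction in which the jaws open and shut, and the axes are right-handed (so a half turn about z gives the same grasp; the last joint's range is limited). The gripper opens to 85 mm and grips with 20 to 120 N. Pads are 22 mm wide; open, the fingers measure 114 mm over their backs; the gripper's body (76 mm by 85 mm) begins 54 mm behind the grasp point. The pads swing forward as they close: fully open they stand 13 mm farther back than shut.
Start: joints at [-1.346, 0.313, 0.046, 1.304, 0, 1.431], TCP at [0.205, -0.537, 0.207] pointing down, gripper open.
Joint ranges: [-2.76, 2.76], [-0.86, 1.69], [-1.03, 1.26], [-2.2, 2.34], [-1.47, 1.5], [-3.14, 3.14]. Speed limits (rad/s): [2.57, 2.57, 3.14, 3.14, 3.14, 3.14].

INTERFACE

Orientations are given as a unit quaternion [w, x, y, z].
In Python, from workcell import env gives the robot as it stands.
- The arm moves only by the tool carry_out, never from a script. Its argument "moves" is one flat list of numbers, 7 for each row, row after row: the gripper command: -1 is shut, 1 is fully open, values between are in proportion, then the shift along the tool's x, y, z in m, then the turn, a rotation vector about the tool's x, y, z in degrees. A call has exactly 5 rows; each row shifts and turns the pose as measured when the row begins, along the tool's axes as they then stand; what a row does not reach is not made up. A row lasts 1/8 s, in which the tool goes at most 62.5 mm and 10.7 degrees, less where a joint would pass 70% of its speed; a pose out of reach is approached as far as the arm can. A call is refused whole if a number of a shift passes 0.0625 or a number of a turn 10.7, either way. A call with a gripper value outside its range is refused whole. The fingers move at their own pace and stop on an object; "squeeze" is the grip in N (left out, the last holds). Time passes only in rows, so rows that do not move let the fingers close, or fill a call up. It gives the time, the measured TCP pose, the force and the opening at its end, in the units of the state.
- env.get_state(): the state, without advancing time (a new reading comes with each control period).
- env.read_camera(name): name is "side" or "top"; returns the picture (384x512x3 uint8, red, green, blue); there is no depth.
- env.calibration(name): a dict with "camera_matrix" (3x3 intrinsics, pixels), "k1" (the pictures are not rectified: a ray, as slopes to the right and down, at radius r is drawn at 1 + k1 r^2 times it, then the intrinsics apply), "rvec" (rotation vector, rad) and "tvec" (3), from world to camera coordinates, as OpenCV has them. Camera axes: x right, y down, z forward; pixel columns grow to the right and rows downward; lengths in m; the calibration is good to about 2 mm. A picture is of the moment at which its call begins. calibration takes no time and is no camera call.
- env.hand_in(): hands the job in, once; it reports no verdict.
The state is a dict: "clock": time; "joint_pos": joint angles; "qvel": joint speeds; "tau": joint torques, N m; "tcp_pos": TCP position; "orientation": TCP orientation; "wrist_force": force on the tool from outside, world axes, zero at the start; "ft_torque": the same for the moment, N m; "finger_gap": finger opening in m.
Only numpy, scipy, OpenCV 4.12 (cv2) and the standard library are available. Lean on these libraries where they do the work, as an engineer would, in place of code of your own. Each camera call takes 0.05 s, during which the arm holds its last target. There are 200 camera calls.

## Working session

There is one attempt and no reset: what is moved stays moved. The work goes in short steps, Python scripts to look and compute and a tool call to move; the robot and the scene stay as the last step left them, time stands still between calls to the robot, and variables do not carry over. Pictures are saved under pics/ and viewed, about 8 in all and at most 12, crops included, and the job is handed in when it is done.

Besides the shell and the picture viewer there is one more tool, called after "Call:" as a command line: name --argument value ..., lists and objects as JSON in quotes. carry_out: Moves the arm, as the interface text tells. Its arguments: {"type":"object","properties":{"moves":{"type":"array"},"squeeze":{"type":"number"}},"required":["moves"]}

```bash
mkdir -p pics; ls; python3 - <<'E'
from workcell import env
import cv2
for n in("top","side"):
    im=env.read_camera(n); cv2.imwrite(f"pics/{n}0.png",im[:,:,::-1])
    c=env.calibration(n); print(n,c)
print(env.get_state())
E
```

```text
pics
top {'camera_matrix': array([[371.30525614,   0.        , 251.52809123],
       [  0.        , 371.30525614, 188.05843388],
       [  0.        ,   0.        ,   1.        ]]), 'k1': 0.03733289440427771, 'rvec': array([ 2.16593754, -2.12846534,  0.14879256]), 'tvec': array([0.00168533, 0.55414055, 0.93831614])}
side {'camera_matrix': array([[459.96885496,   0.        , 258.31657749],
       [  0.        , 459.96885496, 196.47158804],
       [  0.        ,   0.        ,   1.        ]]), 'k1': 0.0027944955665576243, 'rvec': array([ 2.29480305, -0.1976633 ,  0.08743314]), 'tvec': array([-0.54622243,  0.11649616,  1.00092967])}
{'clock': 0.1, 'joint_pos': array([-1.34556003e+00,  3.13934398e-01,  4.51202502e-02,  1.30360183e+00,
        2.76041751e-05,  1.43118247e+00]), 'qvel': array([-0.00022615, -0.00145095,  0.00364703,  0.00053964,  0.0001297 ,
       -0.00142963]), 'tau': array([ 2.00072274e-03, -4.81724417e+01,  2.99244189e+01,  1.27627992e-02,
       -1.92684238e-04, -6.45176755e-06]), 'tcp_pos': array([ 0.20504894, -0.53668168,  0.20570421]), 'orientation': array([-5.57767977e-04,  8.23652961e-01, -5.67093594e-01, -5.87281939e-04]), 'wrist_force': array([ 0.23898351,  0.33846338, -0.43856306]), 'ft_torque': array([-0.03032598, -0.06419492,  0.02544561]), 'finger_gap': 0.08539505106242959}
```

View pics/top0.png

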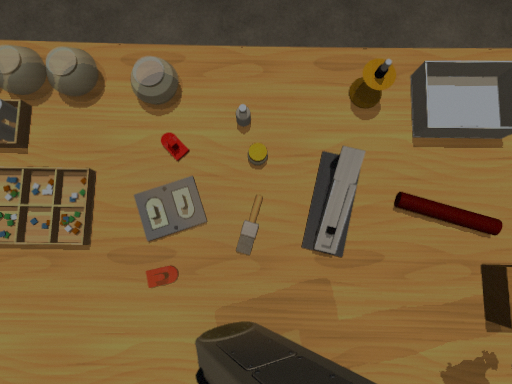

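View pics/side0.png

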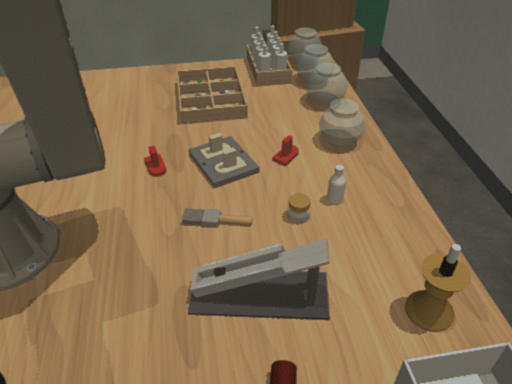

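The top view shows the grey mould at (170,208) with two bone feet. The red look-alikes are at (175,146) and (162,276), to be left alone. The brush is at (250,225), the jar at (258,154), the glue at (243,115), and the rail at (337,200) with its raised end up-image (far from the robot) and the black follower at (331,231). In the side view the mould is at (223,160) and the rail at (260,270).

```bash
cat > h.py <<'E'
import numpy as np, cv2
from workcell import env
def cam(n):
    c=env.calibration(n); return c['camera_matrix'],c['k1'],cv2.Rodrigues(c['rvec'])[0],c['tvec']
def proj(n,P):
    K,k,R,t=cam(n); q=np.atleast_2d(P)@R.T+t; s=q[:,:2]/q[:,2:]
    s=s*(1+k*(s**2).sum(1,keepdims=True)); return s*K[0,0]+K[:2,2]
def ray(n,uv):
    K,k,R,t=cam(n); s=(np.atleast_2d(uv)-K[:2,2])/K[0,0]; d=s.copy()
    for _ in range(8): d=s/(1+k*(d**2).sum(1,keepdims=True))
    v=np.c_[d,np.ones(len(d))]@R; return -R.T@t, v
def onz(n,uv,z):
    c,v=ray(n,uv); return c+v*((z-c[2])/v[:,2])[:,None]
def tri(a,b):  # top px, side px -> points, gap
    c1,v1=ray("top",a); c2,v2=ray("side",b); out=[]
    for p,q in zip(v1,v2):
        s=np.linalg.lstsq(np.c_[p,-q],c2-c1,rcond=None)[0]
        A,B=c1+s[0]*p,c2+s[1]*q; out.append([*(A+B)/2,np.linalg.norm(A-B)])
    return np.array(out)
def crop(src,x,y,w,h,f,out):
    im=cv2.imread(src)[y:y+h,x:x+w]; cv2.imwrite(out,cv2.resize(im,None,fx=f,fy=f,interpolation=cv2.INTER_CUBIC))
E
python3 - <<'E'
from h import *
a=cv2.imread("pics/top0.png");b=cv2.imread("pics/side0.png")
R=lambda i,x,y,w,h,f:cv2.resize(i[y:y+h,x:x+w],(w*f,h*f),interpolation=cv2.INTER_CUBIC)
# one canvas: left top-mould(x5)  right side-mould
cv2.imwrite("pics/m.png",np.hstack([R(a,130,170,80,75,5),R(b,185,125,80,75,5)]))
cv2.imwrite("pics/r.png",np.hstack([R(a,295,140,75,120,5),R(b,185,235,80,120,5)][:1]+[cv2.copyMakeBorder(R(b,185,235,150,85,2),0,430,0,0,cv2.BORDER_CONSTANT)]))
E
```

```text
(no output)
```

View pics/m.png

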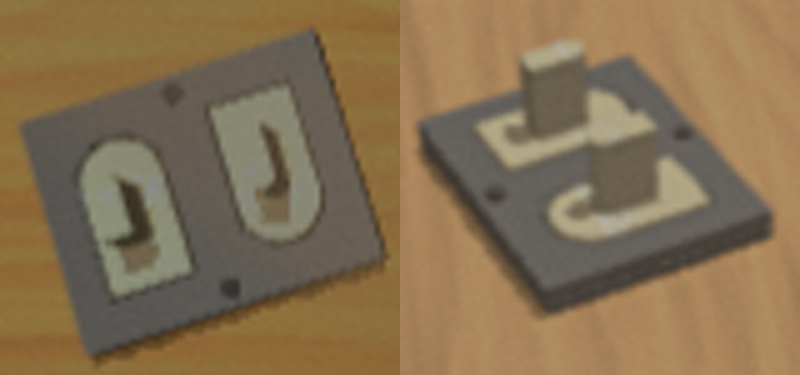

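View pics/r.png

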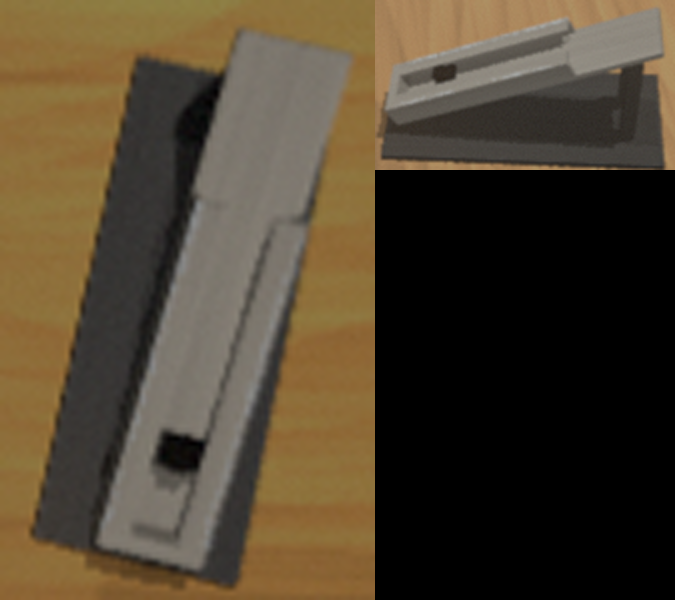

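The top crop clearly shows both bone feet. The left nose points up-image and the right nose points down. Both are in the mould, unlike the red copies outside it. The rail crop gives the apron corners and the lip/mouth corners. I need a larger side crop for the rail.

```bash
python3 - <<'E'
from h import *
crop("pics/side0.png",185,235,150,85,5,"pics/rs.png")
T=lambda p:np.array(p,float)/5+[130,170]-[.4,.4]
mc=onz("top",T([(22,127),(315,30),(385,262),(95,358)]),.018)[:,:2]; print("mould c",mc.mean(0)); 
e=np.diff(np.r_[mc,mc[:1]],axis=0); print(np.linalg.norm(e,axis=1),np.degrees(np.arctan2(e[:,1],e[:,0])))
# feet by colour mask
im=cv2.imread("pics/top0.png"); f=cv2.resize(im[170:245,130:210],None,fx=8,fy=8,interpolation=cv2.INTER_CUBIC).astype(int)
m=((f[...,1]>125)&(f[...,1]-f[...,0]<60)&(f[...,2]-f[...,1]<25)).astype(np.uint8)
cs,_=cv2.findContours(m,cv2.RETR_EXTERNAL,cv2.CHAIN_APPROX_NONE)
for c in cs:
    if cv2.contourArea(c)<3000: continue
    h=cv2.convexHull(c)[:,0].astype(float); w=onz("top",(h+.5)/8-.5+[130,170],.020)[:,:2]
    r=cv2.minAreaRect((w*1000).astype(np.float32)); print(len(c),cv2.contourArea(c),r)
E
```

```text
mould c [0.49908398 0.22620926]
[0.16380761 0.13116701 0.15932417 0.12989379] [ -70.22945166 -161.27837942  109.31454466   20.69129848]
612 27015.0 ((487.6036376953125, 264.32391357421875), (78.13904571533203, 42.45997619628906), 19.98091697692871)
617 26425.5 ((513.7710571289062, 192.05169677734375), (77.78524017333984, 42.262657165527344), 19.12743377685547)
```

View pics/rs.png

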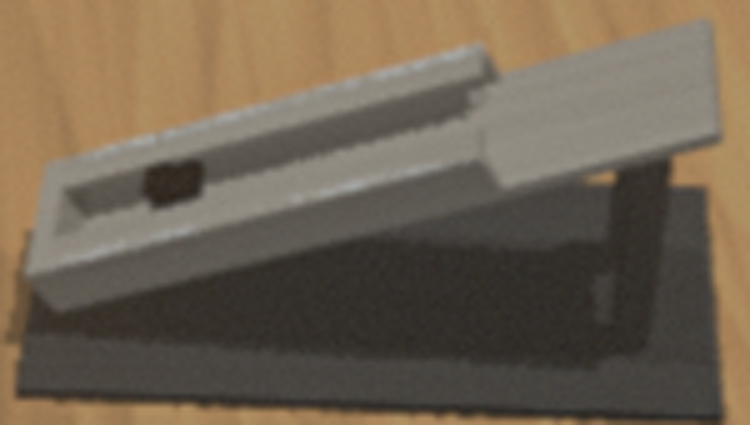

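```bash
cat > bed.py <<'E'
from h import *
from scipy.optimize import least_squares
from scipy.spatial.transform import Rotation as Ro
T=lambda p:np.array(p,float)/5+[295,140]-.4
S=lambda p:np.array(p,float)/5+[185,235]-.4
W=.0275
def pts(e): return np.array([[.26,W,0],[.26,-W,0],[.178,W,.0185],[.178,-W,.0185],[-e,W,.0185],[-e,-W,.0185]])
tp=T([(240,28),(352,55),(197,200),(305,222),(98,545),(200,570)])
sp=S([(712,20),(720,133),(480,42),(483,158),(45,162),(27,275)])
def pose(p): return Ro.from_euler('ZY',[p[3],-np.radians(25)]),p[:3]
def res(p):
    R,t=pose(p); P=R.apply(pts(p[4]))+t
    return np.r_[(proj("top",P)-tp).ravel(),(proj("side",P)-sp).ravel()]
r=least_squares(res,[.4,-.18,.03,-.2,.008],loss='soft_l1')
if __name__=="__main__":
    print(r.x,np.degrees(r.x[3])); print(res(r.x).reshape(-1,2).round(1).tolist())
    R,t=pose(r.x)
    for n in("top","side"): print(proj(n,R.apply([[.015,0,0],[.178,0,0],[0,0,0]])+t))
    print("mouth",R.apply([.178,0,0])+t,"end",R.apply([.26,0,0])+t)
    print("tri",tri(tp,sp).round(4).tolist())
    # follower tab in top ~ (182,452) crop, side ~(172,185)
    print("tab bed", [R.inv().apply(x[:3]-t).round(4) for x in tri(T([(181,448)]),S([(173,165)]))])
E
python3 bed.py
```

```text
[ 0.41021593 -0.18115267  0.02679431 -0.21791593  0.01046003] -12.485662842760021
[[-0.1, 0.6], [0.1, 0.4], [-0.2, 0.3], [0.7, 1.2], [-0.7, 0.2], [0.0, 0.4], [-0.0, -0.7], [0.4, -0.1], [1.1, 0.0], [0.2, -0.1], [0.8, 0.2], [0.1, 0.2]]
[[326.06304611 239.5485364 ]
 [343.94900137 180.55029309]
 [324.51355931 244.68840058]]
[[208.3161894  280.76913233]
 [285.48812412 260.42586711]
 [201.65320761 282.52611935]]
mouth [ 0.56772345 -0.2160299   0.10202036] end [ 0.6402831  -0.23209694  0.13667506]
tri [[0.6472, -0.2058, 0.1356, 0.0018], [0.6346, -0.2586, 0.1364, 0.0016], [0.5653, -0.1877, 0.1196, 0.0028], [0.5556, -0.24, 0.1172, 0.0031], [0.3989, -0.1519, 0.0417, 0.0021], [0.3878, -0.2041, 0.0397, 0.001]]
tab bed [array([0.0544, 0.0012, 0.0261])]
```

Call:
carry_out --moves '[0,0,0,0,0,0,-10,0,0,0,0,0,0,-10,0,0,0,0,0,0,-10,0,0,0,0,0,0,-10,0,0,0,0,0,0,-10]' --squeeze 40

```text
clock: 0.72
tcp_pos: [0.2046, -0.5348, 0.2028]
orientation: [-0.004, 0.988, -0.152, -0.001]
wrist_force: [0.1, -0.1, -1.3]
finger_gap: 0.0425
```

Call:
carry_out --moves '[0,0,0,0,0,0,-10,0,0,0,0,0,0,-10,0,0,0,0,0,0,-10,0,0,0,0,0,0,-10,0,0,0,0,0,0,-10]'

```text
clock: 1.35
tcp_pos: [0.2042, -0.533, 0.1999]
orientation: [-0.007, 0.956, 0.294, 0.001]
wrist_force: [0.0, 0.3, -0.7]
finger_gap: 0.043
```

Call:
carry_out --moves '[0,0,0,0,0,0,-10,0,0,0,0,0,0,-10,0,0,0,0,0,0,-10,0,0,0,0,0,0,-10,0,0,0,0,0,0,-10]'

```text
clock: 1.98
tcp_pos: [0.2038, -0.5311, 0.1971]
orientation: [-0.009, 0.732, 0.681, 0.005]
wrist_force: [0.4, -0.1, -0.5]
finger_gap: 0.0428
```

```bash
cat >> h.py <<'E'
from scipy.spatial.transform import Rotation as Ro
def down(yaw): # tool down, tool x at world yaw deg
    return Ro.from_euler('z',yaw,degrees=True)*Ro.from_euler('x',180,degrees=True)
def rep(p=None,R=None):
    s=env.get_state(); q=s['orientation']; C=Ro.from_quat(np.r_[q[1:],q[0]])
    print("t %.2f"%s['clock'],"tcp",s['tcp_pos'].round(4),"F",s['wrist_force'].round(1),"gap %.4f"%s['finger_gap'],"q6 %.2f"%s['joint_pos'][5],"xdir",C.apply([1,0,0]).round(3),"zdir",C.apply([0,0,1]).round(3))
    if p is not None: print(" shift mm",(C.inv().apply(np.array(p)-s['tcp_pos'])*1000).round(1))
    if R is not None: print(" turn deg",np.degrees((C.inv()*R).as_rotvec()).round(2))
E
python3 -c "
from h import *
rep([.5176,.1934,.13],down(109.7))"
```

```text
t 1.98 tcp [ 0.2038 -0.5311  0.1971] F [ 0.4 -0.1 -0.5] gap 0.0428 q6 -1.27 xdir [0.071 0.997 0.019] zdir [-0.004  0.019 -1.   ]
 shift mm [743.6 261.9  79.7]
 turn deg [ -0.1   -1.14 -23.78]
```

Call:
carry_out --moves '[0,0.057,0.02,0,0,0,0,0,0.057,0.02,0,0,0,0,0,0.057,0.02,0,0,0,0,0,0.057,0.02,0,0,0,0,0,0.057,0.02,0,0,0,0]'

```text
clock: 2.6
tcp_pos: [0.3248, -0.2494, 0.1986]
orientation: [-0.01, 0.734, 0.679, 0.006]
wrist_force: [1.2, 0.2, 0.0]
finger_gap: 0.0426
```

Call:
carry_out --moves '[0,0.057,0.02,0,0,0,0,0,0.057,0.02,0,0,0,0,0,0.057,0.02,0,0,0,0,0,0,0,0,0,0,-10,0,0,0,0,0,0,-10]'

```text
clock: 3.22
tcp_pos: [0.3995, -0.0721, 0.2015]
orientation: [-0.009, 0.597, 0.802, 0.008]
wrist_force: [0.2, -0.2, -0.8]
finger_gap: 0.0427
```

```bash
python3 -c "
from h import *
rep([.5176,.1934,.11],down(109.7))"
```

```text
t 3.23 tcp [ 0.3995 -0.0721  0.2015] F [ 0.2 -0.2 -0.8] gap 0.0427 q6 -0.68 xdir [-0.287  0.958  0.024] zdir [-0.005  0.024 -1.   ]
 shift mm [218.3 189.1  97.1]
 turn deg [ 0.14 -1.38 -3.04]
```

Call:
carry_out --moves '[0,0,0,0,0,-1.4,-3,0,0.046,0.037,0,0,0,0,0,0.046,0.037,0,0,0,0,0,0.046,0.037,0,0,0,0,0,0.046,0.037,0.02,0,0,0]'

```text
clock: 3.85
tcp_pos: [0.479, 0.1531, 0.182]
orientation: [0.003, 0.578, 0.816, 0.001]
wrist_force: [0.3, -0.6, -0.6]
finger_gap: 0.0431
```

```bash
python3 -c "
from h import *
rep([.5176,.1934,.11],down(109.7))"
```

```text
t 3.85 tcp [0.479  0.1531 0.182 ] F [ 0.3 -0.6 -0.6] gap 0.0431 q6 -0.19 xdir [-0.331  0.944 -0.003] zdir [ 0.005 -0.001 -1.   ]
 shift mm [25.4 49.4 72.1]
 turn deg [ 0.28  0.16 -0.35]
```

Call:
carry_out --moves '[0,0.013,0.025,0,0,0,0,0,0.013,0.025,0,0,0,0,0,0,0,0.036,0,0,0,0,0,0,0.036,0,0,0,0,0,0,0,0,0,0]'

```text
clock: 4.47
tcp_pos: [0.5171, 0.2007, 0.1044]
orientation: [0.0, 0.575, 0.818, -0.001]
wrist_force: [0.1, 0.3, -0.3]
finger_gap: 0.0422
```

```bash
python3 -c "
from h import *
rep([.5176,.1934,.045],down(109.7))
for n in ('top','side'): cv2.imwrite(f'pics/{n}1.png',env.read_camera(n)[:,:,::-1])
a=cv2.imread('pics/top1.png');b=cv2.imread('pics/side1.png')
R=lambda i,x,y,w,h,f:cv2.resize(i[y:y+h,x:x+w],(w*f,h*f),interpolation=cv2.INTER_CUBIC)
cv2.imwrite('pics/g1.png',np.hstack([R(a,130,150,100,110,4),R(b,180,70,100,110,4)]))"
```

```text
t 4.47 tcp [0.5171 0.2007 0.1044] F [ 0.1  0.3 -0.3] gap 0.0422 q6 -0.12 xdir [-0.339  0.941 -0.002] zdir [-0.    -0.002 -1.   ]
 shift mm [-6.9 -1.9 59.4]
 turn deg [-0.04  0.09  0.13]
```

View pics/g1.png

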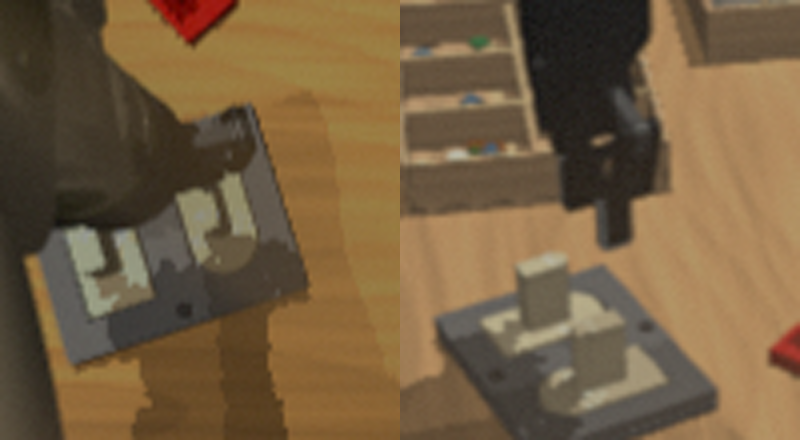

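The gripper hangs over the right-hand foot: crop px (610,240) in the side view, with that foot's fin at (600,350). I'll correct sideways, go down and grip.

Call:
carry_out --moves '[0,-0.007,-0.002,0,0,0,0,0,0,0,0.02,0,0,0,0,0,0,0.02,0,0,0,0,0,0,0.017,0,0,0,0,0,0,0.002,0,0,0]'

```text
clock: 5.2
tcp_pos: [0.5273, 0.1923, 0.0565]
orientation: [0.008, 0.576, 0.818, 0.007]
wrist_force: [0.3, -0.0, -0.4]
finger_gap: 0.0422
```

```bash
python3 -c "
from h import *
rep([.5176,.1934,.045],down(109.7))"
```

```text
t 5.20 tcp [0.5273 0.1923 0.0565] F [ 0.3 -0.  -0.4] gap 0.0422 q6 -0.14 xdir [-0.337  0.941 -0.005] zdir [ 0.02   0.002 -1.   ]
 shift mm [ 4.4 -9.  11.3]
 turn deg [ 1.14  0.29 -0.  ]
```

Call:
carry_out --moves '[0,0.004,-0.009,0,1.1,0,0,0,0,0,0.005,0,0,0,0,0,0,0.004,0,0,0,0,0,0,0,0,0,0,0,0,0,0,0,0,0]'

```text
clock: 5.82
tcp_pos: [0.5192, 0.1932, 0.0503]
orientation: [0.004, 0.576, 0.818, 0.0]
wrist_force: [0.0, -0.1, 0.1]
finger_gap: 0.0427
```

```bash
python3 -c "
from h import *
rep([.5176,.1934,.045],down(109.7))"
```

```text
t 5.83 tcp [0.5192 0.1932 0.0503] F [ 0.  -0.1  0.1] gap 0.0427 q6 -0.13 xdir [-0.337  0.942 -0.006] zdir [ 0.006 -0.004 -1.   ]
 shift mm [ 0.8 -1.5  5.3]
 turn deg [ 0.27  0.33 -0.02]
```

Call:
carry_out --moves '[0,0.001,-0.0015,0.006,0.3,0.3,0,0,0,0,0.001,0,0,0,-1,0,0,0,0,0,0,-1,0,0,0,0,0,0,-1,0,0,0,0,0,0]'

```text
clock: 6.45
tcp_pos: [0.5174, 0.1936, 0.0427]
orientation: [-0.0, 0.576, 0.818, -0.001]
wrist_force: [0.0, 0.0, 0.1]
finger_gap: -0.0001
```

Call:
carry_out --moves '[-1,0,0,0,0,0,0,-1,0,0,0,0,0,0,-1,0,0,-0.01,0,0,0,-1,0,0,-0.02,0,0,0,-1,0,0,-0.03,0,0,0]'

```text
clock: 7.08
tcp_pos: [0.5156, 0.1932, 0.1032]
orientation: [-0.002, 0.576, 0.818, -0.002]
wrist_force: [0.1, -0.4, 0.2]
finger_gap: 0.0002
```

```bash
python3 -c "
from h import *
rep([.5176,.1934,.045],down(109.7))"
```

```text
t 7.08 tcp [0.5156 0.1932 0.1032] F [ 0.1 -0.4  0.2] gap 0.0002 q6 -0.13 xdir [-0.337  0.942  0.   ] zdir [-0.005 -0.002 -1.   ]
 shift mm [-0.5  2.3 58.2]
 turn deg [-0.32 -0.02 -0.02]
```

Gap 0 means the grasp missed. I'll look.

```bash
python3 -c "
from h import *
rep()
s=env.get_state(); q=s['orientation']; C=Ro.from_quat(np.r_[q[1:],q[0]])
for n in ('top','side'):
  cv2.imwrite(f'pics/{n}2.png',env.read_camera(n)[:,:,::-1])
  print(n,proj(n,[s['tcp_pos'],s['tcp_pos']+C.apply([0,0,.011]),[.5138,.1921,.066],[.4876,.2643,.066]]).round(1).tolist())
a=cv2.imread('pics/top2.png');b=cv2.imread('pics/side2.png')
R=lambda i,x,y,w,h,f:cv2.resize(i[y:y+h,x:x+w],(w*f,h*f),interpolation=cv2.INTER_CUBIC)
cv2.imwrite('pics/g2.png',np.hstack([R(a,130,150,100,110,4),R(b,180,80,100,110,4)]))"
```

```text
t 7.08 tcp [0.5156 0.1932 0.1032] F [ 0.1 -0.4  0.2] gap 0.0002 q6 -0.13 xdir [-0.337  0.942  0.   ] zdir [-0.005 -0.002 -1.   ]
top [[176.8, 198.7], [177.7, 199.2], [180.2, 201.0], [151.1, 210.8]]
side [[229.5, 137.3], [229.7, 141.0], [229.5, 149.9], [216.2, 134.9]]
```

View pics/g2.png

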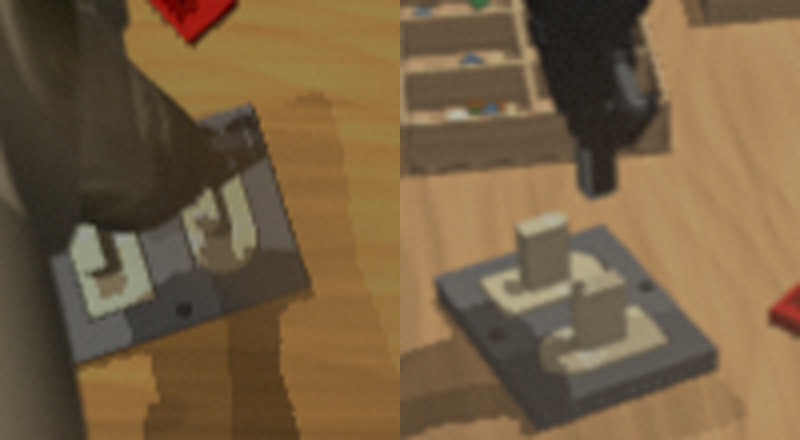

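```bash
python3 -c "
from h import *
print(tri([(191,186),(190,190),(186,188)],[(229,128)]*3).round(4).tolist())
print(onz('side',[(229,128)],.092),onz('side',[(229,128)],.106))
for n in('top','side'):
  K,k,R,t=cam(n); print(n,-R.T@t)
s=env.get_state(); print(s['joint_pos'],s['tcp_pos'])
d=cv2.absdiff(cv2.imread('pics/top2.png'),cv2.imread('pics/top0.png'))[150:260,100:230].max(2)
cv2.imwrite('pics/d.png',0*d)
a=cv2.resize(cv2.imread('pics/top2.png')[140:240,130:230],None,fx=6,fy=6,interpolation=cv2.INTER_CUBIC)
cv2.imwrite('pics/g3.png',cv2.convertScaleAbs(a,alpha=2.2,beta=20))
"
```

```text
[[0.525, 0.1498, 0.1613, 0.0278], [0.5207, 0.1524, 0.1588, 0.0186], [0.5239, 0.1629, 0.1522, 0.023]]
[[0.52105047 0.25170945 0.092     ]] [[0.51901429 0.23052285 0.106     ]]
top [0.41689982 0.00778923 1.0067997 ]
side [ 0.42468173 -0.75101428  0.7545949 ]
[ 2.13035307e-01  3.20026737e-01 -1.94477109e-01  1.05383063e+00
 -3.34057597e-04 -1.30478340e-01] [0.51882554 0.19397041 0.10676131]
```

View pics/g3.png

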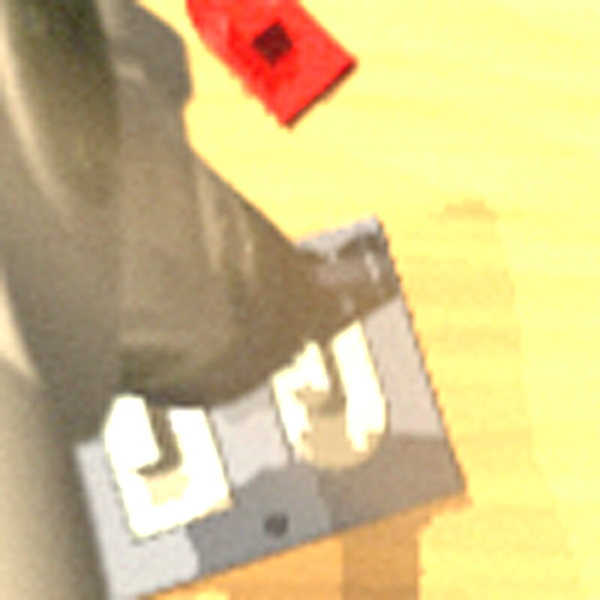

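```bash
python3 -c "
from h import *
print('tip_reach',env.tip_reach,[a for a in dir(env) if a[0]!='_'])
for px,xy in (((229,128),(.5156,.1932)),((233.7,131.2),(.5171,.2007))):
  c,v=ray('side',[px]); v=v[0]
  s=(xy[1]-c[1])/v[1]; print('at y',c+s*v)
R=down(109.7)
for dz in (0,.037):
  for z in (-.062+0,-.1): # body start behind tcp
    P=np.array([[a*.038,b*.0425,z-dz] for a,b in((-1,-1),(-1,1),(1,1),(1,-1))])
    print(dz,z,((proj('top',R.apply(P)+[.5156,.1932,.1032])-[130,140])*6).round().tolist())
"
```

```text
tip_reach 0.011 ['MotionError', 'calibration', 'get_state', 'hand_in', 'read_camera', 'tip_reach']
at y [0.5154273  0.1932     0.13066276]
at y [0.52739172 0.2007     0.1150531 ]
0 -0.062 [[378.0, 407.0], [311.0, 198.0], [120.0, 261.0], [184.0, 472.0]]
0 -0.1 [[361.0, 398.0], [292.0, 179.0], [92.0, 245.0], [159.0, 466.0]]
0.037 -0.062 [[361.0, 398.0], [292.0, 180.0], [92.0, 245.0], [159.0, 466.0]]
0.037 -0.1 [[343.0, 388.0], [271.0, 159.0], [61.0, 228.0], [131.0, 459.0]]
```

Call:
carry_out --moves '[1,0,0,-0.02,0,0,0,1,0,0,0,0,0,0,1,0,0,0,0,0,0,1,0,0,0,0,0,0,1,0,0,0,0,0,0]'

```text
clock: 7.8
tcp_pos: [0.5175, 0.1937, 0.1255]
orientation: [0.0, 0.576, 0.818, -0.0]
wrist_force: [0.2, 0.5, 0.8]
finger_gap: 0.0849
```

```bash
python3 -c "
from h import *
rep()
s=env.get_state(); q=s['orientation']; C=Ro.from_quat(np.r_[q[1:],q[0]])
P=C.apply([[.0425,0,.0],[-.0425,0,.0],[.057,0,0],[-.057,0,0]])+s['tcp_pos']
B=lambda n:env.read_camera(n)[:,:,::-1]
a=B('top');b=B('side');cv2.imwrite('pics/top3.png',a);cv2.imwrite('pics/side3.png',b)
def R(i,n,x,y,w,h,f):
  o=cv2.resize(i[y:y+h,x:x+w],(w*f,h*f),interpolation=cv2.INTER_CUBIC);o=cv2.convertScaleAbs(o,alpha=1.8,beta=20)
  for p in (proj(n,P)-[x,y]+.5)*f: cv2.circle(o,tuple(int(v) for v in p),4,(255,0,255),1)
  return o
cv2.imwrite('pics/g4.png',np.hstack([R(a,'top',110,130,100,110,4),R(b,'side',180,50,100,110,4)]))"
```

```text
t 7.80 tcp [0.5175 0.1937 0.1255] F [0.2 0.5 0.8] gap 0.0849 q6 -0.13 xdir [-0.337  0.942 -0.   ] zdir [ 0. -0. -1.]
```

View pics/g4.png

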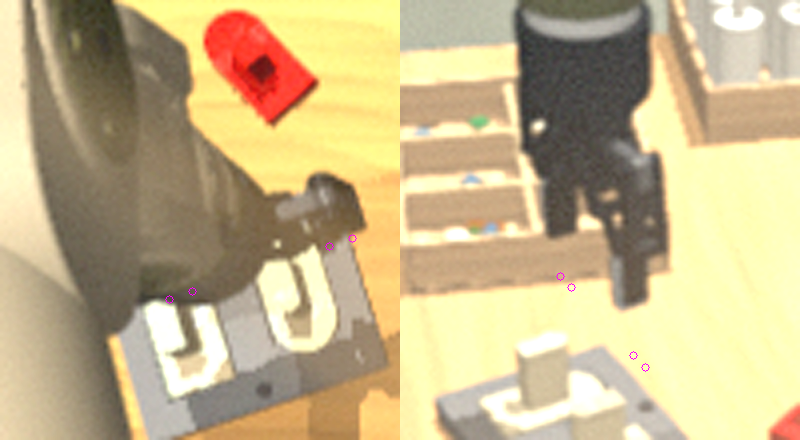

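Two views agree that the gripper's side-view fingertip (crop 632,305) sits about 37 mm higher than the stated TCP geometry (circles at about 632,355). I'll quantify that.

```bash
python3 -c "
from h import *
c,v=ray('side',[(238,126.2)]); v=v[0]; print(c+v*(.1466-c[1])/v[1])
c,v=ray('side',[(220,108.7)]); v=v[0]; print('far',c+v*(.2407-c[1])/v[1])
t=np.array([.5175,.1937,.1255])
print(((proj('side',[t+[0,0,h] for h in (0,.062,.1,.14,.18)])-[180,50])*4+[400,0]).round())
# top: right finger tip near crop (345,238)
print(onz('top',[(110+345/4,130+225/4)],.1277),onz('top',[(110+345/4,130+225/4)],.165))
"
```

```text
[0.53206313 0.1466     0.16401036]
far [0.50018205 0.2407     0.15795676]
[[600. 318.]
 [595. 230.]
 [592. 172.]
 [589. 108.]
 [586.  41.]]
[[0.54354074 0.14327531 0.1277    ]] [[0.5381674  0.13752667 0.165     ]]
```

Call:
carry_out --moves '[0,0,0,0.02,0,0,0,0,0,0,0.02,0,0,0,0,0,0,0.02,0,0,0,0,0,0,0.015,0,0,0,0,0,0,0,0,0,0]'

```text
clock: 8.52
tcp_pos: [0.5179, 0.1937, 0.0481]
orientation: [0.0, 0.576, 0.818, 0.0]
wrist_force: [0.1, -0.2, -0.1]
finger_gap: 0.0426
```

```bash
python3 -c "
from h import *
rep([.5176,.1934,.03],down(109.7))"
```

```text
t 8.53 tcp [0.5179 0.1937 0.0481] F [ 0.1 -0.2 -0.1] gap 0.0426 q6 -0.13 xdir [-0.337  0.942 -0.   ] zdir [ 0.001 -0.    -1.   ]
 shift mm [-0.2 -0.4 18.1]
 turn deg [ 0.03  0.02 -0.02]
```

Call:
carry_out --moves '[0,0,0,0.009,0,0,0,0,0,0,0.007,0,0,0,0,0,0,0.004,0,0,0,0,0,0,0.003,0,0,0,0,0,0,0.002,0,0,0]'

```text
clock: 9.15
tcp_pos: [0.5196, 0.1941, 0.0234]
orientation: [0.001, 0.576, 0.818, 0.001]
wrist_force: [-0.3, -0.0, 0.3]
finger_gap: 0.0428
```

Call:
carry_out --moves '[0,0,-0.001,0.003,0,0,0,0,0,0,0.003,0,0,0,0,0,0,0.003,0,0,0,0,0,0,0.002,0,0,0,0,0,0,0,0,0,0]'

```text
clock: 9.78
tcp_pos: [0.5187, 0.1938, 0.0117]
orientation: [0.002, 0.576, 0.818, 0.001]
wrist_force: [0.2, 0.4, -0.3]
finger_gap: 0.0427
```

```bash
python3 -c "
from h import *
rep([.5176,.1934,.006],down(109.7))"
```

```text
t 9.78 tcp [0.5187 0.1938 0.0117] F [ 0.2  0.4 -0.3] gap 0.0427 q6 -0.13 xdir [-0.337  0.942 -0.001] zdir [ 0.004  0.001 -1.   ]
 shift mm [ 0.  -1.2  5.7]
 turn deg [ 0.23  0.05 -0.02]
```

Call:
carry_out --moves '[0,0,-0.001,0.003,0.2,0,0,-1,0,0,0,0,0,0,-1,0,0,0,0,0,0,-1,0,0,0,0,0,0,-1,0,0,0,0,0,0]'

```text
clock: 10.4
tcp_pos: [0.518, 0.1935, 0.0087]
orientation: [0.001, 0.576, 0.818, 0.0]
wrist_force: [0.5, 0.8, -0.4]
finger_gap: 0.0156
```

```bash
python3 -c "
from h import *
rep([.5176,.1934,.006],down(109.7))"
```

```text
t 10.40 tcp [0.518  0.1935 0.0087] F [ 0.5  0.8 -0.4] gap 0.0156 q6 -0.13 xdir [-0.337  0.942 -0.001] zdir [ 0.001 -0.001 -1.   ]
 shift mm [-0.  -0.4  2.7]
 turn deg [ 0.04  0.05 -0.01]
```

Gripped: gap is 15.6 mm. I'll lift, turn, and compute the hover pose.

Call:
carry_out --moves '[-1,0,0,-0.03,0,0,0,-1,0,0,-0.055,0,0,0,-1,0,0,-0.055,0,0,0,-1,0,0,-0.055,0,0,0,-1,0,0,0,0,0,10.6]' --squeeze 60

```text
clock: 11.02
tcp_pos: [0.5164, 0.1933, 0.2079]
orientation: [-0.001, 0.651, 0.759, -0.001]
wrist_force: [0.2, 0.8, -2.8]
finger_gap: 0.0152
```

Call:
carry_out --moves '[-1,0,0,0,0,0,10.6,-1,0,0,0,0,0,10.6,-1,0,0,0,0,0,0,-1,0,0,0,0,0,0,-1,0,0,0,0,0,0]'

```text
clock: 11.65
tcp_pos: [0.5162, 0.1931, 0.2084]
orientation: [-0.0, 0.779, 0.627, -0.001]
wrist_force: [-0.2, -0.3, -1.6]
finger_gap: 0.0153
```

```bash
cat > tgt.py <<'E'
from bed import *
from h import rep
RB,tB=pose(r.x)
RT=RB*Ro.from_matrix(np.array([[0,1,0],[1,0,0],[0,0,-1.]]))
def goal(X,Z=0,Y=0,c=.004,h=.0007,flip=False):
    return RB.apply([X+c,Y,Z+h])+tB, (RT*Ro.from_euler('z',180,degrees=True) if flip else RT)
E
python3 -c "
from tgt import *
p,R=goal(.225,.05); print(p); rep(p,R)"
```

```text
[ 0.59193201 -0.22139045  0.1695237 ]
t 11.65 tcp [0.5162 0.1931 0.2084] F [-0.2 -0.3 -1.6] gap 0.0153 q6 0.43 xdir [ 0.214  0.977 -0.002] zdir [-0.003 -0.001 -1.   ]
 shift mm [-388.6  162.9   39.2]
 turn deg [-25.13   0.08   0.13]
```

Call:
carry_out --moves '[-1,-0.055,0.023,0,0,0,0,-1,-0.055,0.023,0,0,0,0,-1,-0.055,0.023,0,0,0,0,-1,-0.055,0.023,0,0,0,0,-1,-0.055,0.023,0,0,0,0]'

```text
clock: 12.28
tcp_pos: [0.573, -0.1028, 0.2082]
orientation: [-0.0, 0.773, 0.634, -0.001]
wrist_force: [1.1, 1.0, -1.4]
finger_gap: 0.0151
```

Call:
carry_out --moves '[-1,-0.055,0.023,0,0,0,0,-1,0,0,0,-8.4,0,0,-1,0,0,0,-8.4,0,0,-1,0,0,0,-8.4,0,0,-1,0,0,0,0,0,0]'

```text
clock: 12.9
tcp_pos: [0.5835, -0.1694, 0.1937]
orientation: [0.164, 0.757, 0.618, 0.135]
wrist_force: [-0.3, 0.1, -1.2]
finger_gap: 0.0151
```

```bash
python3 -c "
from tgt import *
p,R=goal(.225,.03); print(p); rep(p,R)"
```

```text
[ 0.60018448 -0.22321781  0.15139754]
t 12.90 tcp [ 0.5835 -0.1694  0.1937] F [-0.3  0.1 -1.2] gap 0.0151 q6 -0.25 xdir [0.199 0.98  0.002] zdir [ 0.408 -0.081 -0.91 ]
 shift mm [-49.5   7.1  49.6]
 turn deg [-0.44 -0.53  0.88]
```

Call:
carry_out --moves '[-1,-0.025,0.004,0.005,-0.4,-0.5,0.9,-1,-0.025,0.003,0.01,0,0,0,-1,0,0,0.01,0,0,0,-1,0,0,0,0,0,0,-1,0,0,0,0,0,0]'

```text
clock: 13.52
tcp_pos: [0.597, -0.2257, 0.1811]
orientation: [0.17, 0.76, 0.613, 0.135]
wrist_force: [-0.5, -0.7, -0.5]
finger_gap: 0.0155
```

```bash
cat > look.py <<'E'
from tgt import *
import sys
def foot(F):  # outline points, foot frame
    return np.array([[-.04,.022,0],[-.04,-.022,0],[-.04,.022,.012],[-.04,-.022,.012],[.04,0,.012],[-.017,.008,.058],[-.017,-.008,.058],[.017,0,.058]])
tag=sys.argv[1]; flip=len(sys.argv)>2
p,R=goal(.225,.03,flip=flip); rep(p,R)
s=env.get_state(); q=s['orientation']; C=Ro.from_quat(np.r_[q[1:],q[0]])
sg=-1 if flip else 1
L=foot(0); toolP=np.c_[sg*L[:,1]*-1, -sg*(L[:,0]+.004), -(L[:,2]-.0007)]; 
P=C.apply(toolP)+s['tcp_pos']
B=lambda n:np.ascontiguousarray(env.read_camera(n)[:,:,::-1])
o=[]
for n,x,y,w,h in(('top',300,120,80,110),('side',240,180,110,110)):
    i=B(n); cv2.imwrite(f'pics/{n}_{tag}.png',i); f=4
    c=cv2.convertScaleAbs(cv2.resize(i[y:y+h,x:x+w],(w*f,h*f),interpolation=cv2.INTER_CUBIC),alpha=1.5,beta=10)
    for v in (proj(n,P)-[x,y]+.5)*f: cv2.circle(c,tuple(int(k) for k in v),3,(255,0,255),1)
    o.append(c)
cv2.imwrite(f'pics/L{tag}.png',np.hstack(o))
E
python3 look.py a
```

```text
t 13.53 tcp [ 0.597  -0.2257  0.1811] F [-0.5 -0.7 -0.5] gap 0.0155 q6 -0.32 xdir [ 0.212  0.977 -0.003] zdir [ 0.414 -0.093 -0.906]
 shift mm [  3.2 -10.2  28. ]
 turn deg [0.07 0.06 0.29]
```

View pics/La.png

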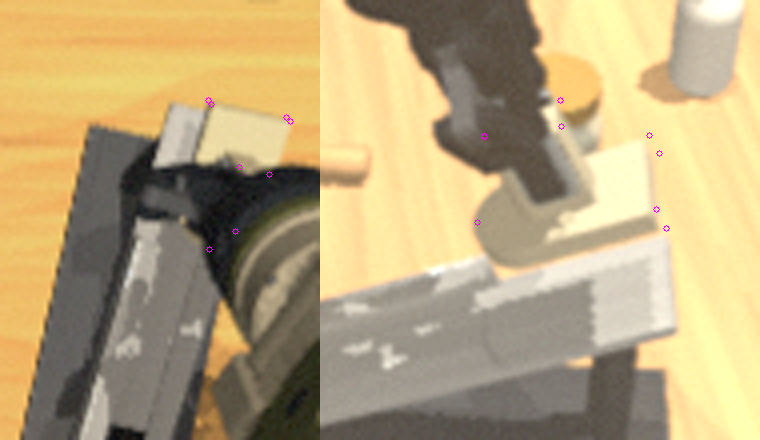

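The foot in hand matches the predicted outline: tail corners in the top view at (210,103)/(287,120), and within about 1 px in the side view. The frame offset is therefore in the tool frame. I'll align and lower onto the apron.

Call:
carry_out --moves '[-1,0.0032,-0.01,0.014,0,0,0.3,-1,0,0,0.014,0,0,0,-1,0,0,0.01,0,0,0,-1,0,0,0.006,0,0,0,-1,0,0,0.0,0,0,0]'

```text
clock: 14.25
tcp_pos: [0.6087, -0.2238, 0.1369]
orientation: [0.171, 0.76, 0.612, 0.136]
wrist_force: [0.0, -0.4, -1.3]
finger_gap: 0.015
```

```bash
python3 -c "
from tgt import *
p,R=goal(.225,0); rep(p,R)"
```

```text
t 14.25 tcp [ 0.6087 -0.2238  0.1369] F [ 0.  -0.4 -1.3] gap 0.0150 q6 -0.30 xdir [ 0.215  0.977 -0.002] zdir [ 0.416 -0.093 -0.905]
 shift mm [-1.2 -1.6 13.3]
 turn deg [0.21 0.06 0.12]
```

Call:
carry_out --moves '[-1,-0.0012,-0.0016,0.005,0.2,0,0,-1,0,0,0.004,0,0,0,-1,0,0,0.001,0,0,0,-1,0,0,0,0,0,0,-1,0,0,0,0,0,0]'

```text
clock: 14.88
tcp_pos: [0.6119, -0.2263, 0.1276]
orientation: [0.17, 0.761, 0.612, 0.135]
wrist_force: [-0.2, 0.4, -1.7]
finger_gap: 0.015
```

```bash
python3 -c "
from tgt import *
p,R=goal(.225,0); rep(p,R)"
```

```text
t 14.88 tcp [ 0.6119 -0.2263  0.1276] F [-0.2  0.4 -1.7] gap 0.0150 q6 -0.30 xdir [ 0.215  0.977 -0.002] zdir [ 0.413 -0.093 -0.906]
 shift mm [ 0.5 -0.9  3.3]
 turn deg [0.07 0.09 0.12]
```

Call:
carry_out --moves '[-1,0,-0.001,0.0015,0,0,0,-1,0,0,0.001,0,0,0,-1,0,0,0.0005,0,0,0,-1,0,0,0,0,0,0,-1,0,0,0,0,0,0]'

```text
clock: 15.5
tcp_pos: [0.6122, -0.2264, 0.1251]
orientation: [0.17, 0.761, 0.612, 0.135]
wrist_force: [-0.7, -0.3, 0.1]
finger_gap: 0.0152
```

```bash
python3 -c "
from tgt import *
p,R=goal(.225,0); rep(p,R)"
```

```text
t 15.50 tcp [ 0.6122 -0.2264  0.1251] F [-0.7 -0.3  0.1] gap 0.0152 q6 -0.30 xdir [ 0.215  0.977 -0.003] zdir [ 0.414 -0.094 -0.905]
 shift mm [ 0.5 -0.1  1. ]
 turn deg [0.12 0.11 0.13]
```

Call:
carry_out --moves '[-1,0,0,0.001,0,0,0,-1,0,0,0.001,0,0,0,-1,0,0,0,0,0,0,-1,0,0,0,0,0,0,-1,0,0,0,0,0,0]'

```text
clock: 16.12
tcp_pos: [0.6125, -0.2266, 0.1253]
orientation: [0.171, 0.761, 0.612, 0.135]
wrist_force: [-1.6, 0.1, 1.6]
finger_gap: 0.0151
```

```bash
python3 -c "
from tgt import *
p,R=goal(.225,0); rep(p,R)"
```

```text
t 16.12 tcp [ 0.6125 -0.2266  0.1253] F [-1.6  0.1  1.6] gap 0.0151 q6 -0.30 xdir [ 0.215  0.977 -0.003] zdir [ 0.414 -0.094 -0.905]
 shift mm [ 0.6 -0.5  0.9]
 turn deg [0.16 0.15 0.12]
```

Contact was felt at the floor (F ≈ +2 N), about 1 mm from the predicted height. Now I'll slide in.

Call:
carry_out --moves '[-1,0.0006,-0.008,0,0.1,0.1,0.1,-1,0,-0.008,0,0,0,0,-1,0,-0.008,0,0,0,0,-1,0,-0.008,0,0,0,0,-1,0,-0.006,0,0,0,0]'

```text
clock: 16.75
tcp_pos: [0.5778, -0.2185, 0.1088]
orientation: [0.17, 0.761, 0.611, 0.136]
wrist_force: [0.2, -0.5, 0.1]
finger_gap: 0.0153
```

```bash
cat > st.py <<'E'
import sys
from tgt import *
X=float(sys.argv[1]); fl=len(sys.argv)>2
p,R=goal(X,.001,flip=fl); rep(p,R)
s=env.get_state(); print(" F bed",RB.inv().apply(s['wrist_force']).round(1)," TCP bed mm",(RB.inv().apply(s['tcp_pos']-tB)*1000).round(1))
E
python3 st.py .055
```

```text
t 16.75 tcp [ 0.5778 -0.2185  0.1088] F [ 0.2 -0.5  0.1] gap 0.0153 q6 -0.32 xdir [ 0.216  0.976 -0.001] zdir [ 0.415 -0.093 -0.905]
 shift mm [   0.3 -131.3   -0.4]
 turn deg [0.18 0.06 0.04]
 F bed [ 0.3 -0.5 -0. ]  TCP bed mm [190.3  -0.2   1.7]
```

Call:
carry_out --moves '[-1,0,-0.012,0,0.1,0,0,-1,0,-0.012,0,0,0,0,-1,0,-0.012,0,0,0,0,-1,0,-0.012,0,0,0,0,-1,0,-0.012,0,0,0,0]'

```text
clock: 17.38
tcp_pos: [0.5209, -0.2058, 0.0815]
orientation: [0.17, 0.761, 0.611, 0.135]
wrist_force: [-0.3, -0.7, 0.8]
finger_gap: 0.0152
```

```bash
python3 st.py .055
```

```text
t 17.38 tcp [ 0.5209 -0.2058  0.0815] F [-0.3 -0.7  0.8] gap 0.0152 q6 -0.36 xdir [ 0.216  0.976 -0.001] zdir [ 0.413 -0.093 -0.906]
 shift mm [  0.2 -66.9  -0.1]
 turn deg [0.06 0.07 0.04]
 F bed [ 0.2 -0.8  0.8]  TCP bed mm [125.9  -0.2   1.6]
```

Call:
carry_out --moves '[-1,0,-0.007,0,0,0,0,-1,0,-0.007,0,0,0,0,-1,0,-0.007,0,0,0,0,-1,0,-0.007,0,0,0,0,-1,0,-0.007,0,0,0,0]'

```text
clock: 18.0
tcp_pos: [0.4897, -0.199, 0.067]
orientation: [0.171, 0.76, 0.611, 0.137]
wrist_force: [4.3, 0.7, -0.3]
finger_gap: 0.0151
```

```bash
python3 st.py .055
```

```text
t 18.00 tcp [ 0.4897 -0.199   0.067 ] F [ 4.3  0.7 -0.3] gap 0.0151 q6 -0.40 xdir [ 0.215  0.977 -0.001] zdir [ 0.417 -0.093 -0.904]
 shift mm [  0.3 -31.9   0.2]
 turn deg [0.32 0.03 0.08]
 F bed [ 3.6  1.6 -2. ]  TCP bed mm [90.9 -0.3  2. ]
```

Call:
carry_out --moves '[-1,0,-0.006,0,0.3,0,0,-1,0,-0.006,0,0,0,0,-1,0,-0.005,0,0,0,0,-1,0,-0.004,0,0,0,0,-1,0,-0.003,0,0,0,0]'

```text
clock: 18.62
tcp_pos: [0.4682, -0.1944, 0.0569]
orientation: [0.17, 0.761, 0.612, 0.136]
wrist_force: [3.6, -0.3, -0.4]
finger_gap: 0.0149
```

```bash
python3 st.py .055
```

```text
t 18.62 tcp [ 0.4682 -0.1944  0.0569] F [ 3.6 -0.3 -0.4] gap 0.0149 q6 -0.42 xdir [ 0.214  0.977 -0.001] zdir [ 0.415 -0.092 -0.905]
 shift mm [ 0.4 -7.7  0.4]
 turn deg [0.14 0.01 0.12]
 F bed [ 3.1  0.5 -1.9]  TCP bed mm [66.7 -0.4  2.1]
```

Call:
carry_out --moves '[-1,0,-0.003,0,0,0,0,-1,0,-0.002,0,0,0,0,-1,0,-0.0015,0,0,0,0,-1,0,-0.0015,0,0,0,0,-1,0,-0.0015,0,0,0,0]'

```text
clock: 19.25
tcp_pos: [0.4621, -0.193, 0.0545]
orientation: [0.172, 0.76, 0.612, 0.138]
wrist_force: [7.5, -0.3, -2.4]
finger_gap: 0.0153
```

```bash
python3 st.py .055
```

```text
t 19.25 tcp [ 0.4621 -0.193   0.0545] F [ 7.5 -0.3 -2.4] gap 0.0153 q6 -0.43 xdir [ 0.213  0.977 -0.   ] zdir [ 0.42  -0.092 -0.903]
 shift mm [ 0.4 -1.   0.9]
 turn deg [ 0.49 -0.06  0.19]
 F bed [ 5.7  1.4 -5.3]  TCP bed mm [60.  -0.4  2.6]
```

Call:
carry_out --moves '[-1,0,-0.0005,0.0008,0.5,0,0,-1,0,-0.0015,0,0,0,0,-1,0,-0.0015,0,0,0,0,-1,0,-0.0015,0,0,0,0,-1,0,-0.0015,0,0,0,0]'

```text
clock: 19.88
tcp_pos: [0.4621, -0.1931, 0.0547]
orientation: [0.173, 0.758, 0.613, 0.14]
wrist_force: [7.4, 0.5, -2.2]
finger_gap: 0.0151
```

```bash
python3 st.py .055
```

```text
t 19.88 tcp [ 0.4621 -0.1931  0.0547] F [ 7.4  0.5 -2.2] gap 0.0151 q6 -0.44 xdir [0.209 0.978 0.   ] zdir [ 0.424 -0.091 -0.901]
 shift mm [ 0.4 -1.   1.1]
 turn deg [ 0.67 -0.17  0.36]
 F bed [ 5.5  2.1 -5.1]  TCP bed mm [60.  -0.4  2.8]
```

Foot 1 is home: it doesn't advance any more with the force steady at 5.5 N. I'll release and retreat.

Call:
carry_out --moves '[0,0,0,0,0,0,0,0,0,0,0,0,0,0,0,0,0,0,0,0,0,0,0,0,-0.02,0,0,0,0,0,0,-0.05,0,0,0]'

```text
clock: 20.5
tcp_pos: [0.4262, -0.1835, 0.1123]
orientation: [0.165, 0.76, 0.613, 0.136]
wrist_force: [0.6, -0.5, -0.1]
finger_gap: 0.0431
```

Call:
carry_out --moves '[0,0,0,-0.06,0,0,0,0,0,0,-0.04,0,0,0,0,0,0,0,8.4,0,0,0,0,0,0,8.4,0,0,0,0,0,0,8.4,0,0]'

```text
clock: 21.12
tcp_pos: [0.38, -0.1755, 0.213]
orientation: [-0.001, 0.78, 0.626, -0.005]
wrist_force: [0.2, 0.5, 0.5]
finger_gap: 0.0429
```

```bash
python3 -c "
from h import *
rep([.4838,.2630,.10],down(109.7))"
```

```text
t 21.12 tcp [ 0.38   -0.1755  0.213 ] F [0.2 0.5 0.5] gap 0.0429 q6 -0.40 xdir [ 0.216  0.976 -0.007] zdir [-0.01  -0.004 -1.   ]
 shift mm [451.3   7.4 110. ]
 turn deg [ -0.6    0.22 -32.2 ]
```

Call:
carry_out --moves '[0,0.056,0.001,0,0,0,0,0,0.056,0.001,0,0,0,0,0,0.056,0.001,0,0,0,0,0,0.056,0.001,0,0,0,0,0,0.056,0.001,0,0,0,0]'

```text
clock: 21.75
tcp_pos: [0.4494, 0.0997, 0.2066]
orientation: [-0.005, 0.782, 0.623, -0.009]
wrist_force: [1.9, -0.7, 0.7]
finger_gap: 0.0428
```

Call:
carry_out --moves '[0,0.056,0.001,0,0,0,0,0,0.056,0.001,0,0,0,0,0,0,0,0,0,0,-10.6,0,0,0,0,0,0,-10.6,0,0,0,0,0,0,-10.6]'

```text
clock: 22.38
tcp_pos: [0.4753, 0.2161, 0.2025]
orientation: [-0.008, 0.577, 0.817, -0.01]
wrist_force: [0.4, -0.3, -0.9]
finger_gap: 0.0427
```

```bash
python3 -c "
from h import *
rep([.4838,.2630,.10],down(109.7))"
```

```text
t 22.38 tcp [0.4753 0.2161 0.2025] F [ 0.4 -0.3 -0.9] gap 0.0427 q6 -0.07 xdir [-0.334  0.942  0.002] zdir [-0.026 -0.007 -1.   ]
 shift mm [ 41.1  26.4 101.9]
 turn deg [-1.53 -0.11 -0.17]
```

Call:
carry_out --moves '[0,0.021,0.014,0,-1.5,0,-0.2,0,0.021,0.013,0.02,0,0,0,0,0,0,0.045,0,0,0,0,0,0,0.045,0,0,0,0,0,0,0.02,0,0,0]'

```text
clock: 23.0
tcp_pos: [0.4873, 0.2658, 0.0689]
orientation: [0.0, 0.575, 0.818, 0.0]
wrist_force: [-0.1, -0.6, -0.0]
finger_gap: 0.0428
```

```bash
python3 -c "
from h import *
rep([.4838,.2630,.0087],down(109.7))"
```

```text
t 23.00 tcp [0.4873 0.2658 0.0689] F [-0.1 -0.6 -0. ] gap 0.0428 q6 0.01 xdir [-0.339  0.941 -0.   ] zdir [ 0.001  0.    -1.   ]
 shift mm [-1.5 -4.3 60.2]
 turn deg [0.06 0.01 0.13]
```

Call:
carry_out --moves '[0,-0.0015,-0.0043,0,0,0,0,0,0,0,0.02,0,0,0,0,0,0,0.02,0,0,0,0,0,0,0.014,0,0,0,0,0,0,0,0,0,0]'

```text
clock: 23.62
tcp_pos: [0.483, 0.2616, 0.0149]
orientation: [0.0, 0.575, 0.818, -0.001]
wrist_force: [0.4, -0.3, 0.2]
finger_gap: 0.0426
```

```bash
python3 -c "
from h import *
rep([.4838,.2630,.0087],down(109.7))"
```

```text
t 23.62 tcp [0.483  0.2616 0.0149] F [ 0.4 -0.3  0.2] gap 0.0426 q6 0.01 xdir [-0.339  0.941 -0.001] zdir [ 0.    -0.001 -1.   ]
 shift mm [1.  1.2 6.2]
 turn deg [-0.02  0.07  0.1 ]
```

Call:
carry_out --moves '[0,0.001,0.0012,0.006,0,0,0,-1,0,0,0,0,0,0,-1,0,0,0,0,0,0,-1,0,0,0,0,0,0,-1,0,0,0,0,0,0]'

```text
clock: 24.25
tcp_pos: [0.4853, 0.2636, 0.0108]
orientation: [0.001, 0.575, 0.818, 0.001]
wrist_force: [0.8, -1.3, -1.3]
finger_gap: 0.0154
```

```bash
python3 -c "
from h import *
rep([.4838,.2630,.0087],down(109.7))"
```

```text
t 24.25 tcp [0.4853 0.2636 0.0108] F [ 0.8 -1.3 -1.3] gap 0.0154 q6 0.01 xdir [-0.339  0.941 -0.001] zdir [ 0.003 -0.    -1.   ]
 shift mm [-0.  -1.7  2.1]
 turn deg [0.16 0.08 0.1 ]
```

Call:
carry_out --moves '[-1,0,0,-0.03,0,0,0,-1,0,0,-0.055,0,0,0,-1,0,0,-0.055,0,0,0,-1,0,0,-0.055,0,0,0,-1,0,0,0,0,0,10.6]'

```text
clock: 24.88
tcp_pos: [0.484, 0.2632, 0.2106]
orientation: [0.001, 0.65, 0.76, -0.0]
wrist_force: [0.5, -0.4, -1.4]
finger_gap: 0.015
```

Call:
carry_out --moves '[-1,0,0,0,0,0,10.6,-1,0,0,0,0,0,10.6,-1,0,0,0,0,0,10.6,-1,0,0,0,0,0,10.6,-1,0,0,0,0,0,10.6]'

```text
clock: 25.5
tcp_pos: [0.4837, 0.263, 0.2117]
orientation: [0.001, 0.923, 0.384, 0.001]
wrist_force: [-0.1, -0.7, -2.2]
finger_gap: 0.0148
```

```bash
sed -i 's/c=.004,h=.0007/c=.0033,h=.0028/' tgt.py; python3 -c "
from tgt import *
p,R=goal(.225,.05,flip=True); rep(p)"
```

```text
t 25.50 tcp [0.4837 0.263  0.2117] F [-0.1 -0.7 -2.2] gap 0.0148 q6 1.14 xdir [0.705 0.709 0.001] zdir [ 0.002 -0.001 -1.   ]
 shift mm [-267.7  417.1   41.3]
```

Call:
carry_out --moves '[-1,-0.031,0.048,0,0,0,0,-1,-0.031,0.048,0,0,0,0,-1,-0.031,0.048,0,0,0,0,-1,-0.031,0.048,0,0,0,0,-1,-0.031,0.048,0,0,0,0]'

```text
clock: 26.12
tcp_pos: [0.5453, -0.0192, 0.2114]
orientation: [0.001, 0.922, 0.387, 0.001]
wrist_force: [0.8, -0.1, -0.7]
finger_gap: 0.0148
```

Call:
carry_out --moves '[-1,-0.031,0.048,0,0,0,0,-1,-0.031,0.048,0,0,0,0,-1,-0.02,0.03,0,0,0,0,-1,0,0,0,0,0,10.6,-1,0,0,0,0,0,10.6]'

```text
clock: 26.75
tcp_pos: [0.5778, -0.1768, 0.2096]
orientation: [0.0, 0.979, 0.205, 0.0]
wrist_force: [0.8, -0.4, -0.8]
finger_gap: 0.015
```

Call:
carry_out --moves '[-1,0,0,0,0,0,10.6,-1,0,0,0,0,0,10.6,-1,0,0,0,0,0,10.6,-1,0,0,0,0,0,10.6,-1,0,0,0,0,0,10.6]'

```text
clock: 27.38
tcp_pos: [0.5764, -0.1772, 0.2079]
orientation: [-0.0, 0.966, -0.258, -0.002]
wrist_force: [-0.2, -0.5, -1.3]
finger_gap: 0.0152
```

Call:
carry_out --moves '[-1,0,0,0,0,0,10.6,-1,0,0,0,0,0,10.6,-1,0,0,0,0,0,10.6,-1,0,0,0,0,0,10.6,-1,0,0,0,0,0,10.6]'

```text
clock: 28.0
tcp_pos: [0.5751, -0.1767, 0.2065]
orientation: [0.001, 0.745, -0.667, -0.003]
wrist_force: [0.8, -0.3, -0.8]
finger_gap: 0.0152
```

```bash
python3 -c "
from tgt import *
p,R=goal(.225,.04,flip=True); rep(p,R)"
```

```text
t 28.00 tcp [ 0.5751 -0.1767  0.2065] F [ 0.8 -0.3 -0.8] gap 0.0152 q6 2.60 xdir [ 0.11  -0.994 -0.003] zdir [-0.006  0.003 -1.   ]
 shift mm [ 47.3 -14.6  44.2]
 turn deg [25.14  4.24 18.5 ]
```

Call:
carry_out --moves '[-1,0,0,0,0,0,9.5,-1,0,0,0,0,0,9.5,-1,0,0,0,8.4,0,0,-1,0,0,0,8.4,0,0,-1,0,0,0,8.4,0,0]'

```text
clock: 28.62
tcp_pos: [0.5772, -0.1777, 0.2022]
orientation: [0.136, -0.605, 0.766, -0.17]
wrist_force: [0.3, -1.1, -2.0]
finger_gap: 0.0153
```

```bash
python3 -c "
from tgt import *
p,R=goal(.225,.03,flip=True); rep(p,R)"
```

```text
t 28.62 tcp [ 0.5772 -0.1777  0.2022] F [ 0.3 -1.1 -2. ] gap 0.0153 q6 2.91 xdir [-0.231 -0.973 -0.002] zdir [ 0.413 -0.096 -0.906]
 shift mm [39.1 -7.6 57.8]
 turn deg [-0.09 -0.26 -0.87]
```

Call:
carry_out --moves '[-1,0.02,-0.004,0,0,-0.3,-0.9,-1,0.02,-0.004,0.02,0,0,0,-1,0,0,0.02,0,0,0,-1,0,0,0.015,0,0,0,-1,0,0,0,0,0,0]'

```text
clock: 29.25
tcp_pos: [0.591, -0.2218, 0.1447]
orientation: [0.134, -0.611, 0.763, -0.164]
wrist_force: [-0.3, 0.5, -1.6]
finger_gap: 0.015
```

```bash
python3 -c "
from tgt import *
p,R=goal(.225,0.001,flip=True); rep(p,R)"
```

```text
t 29.25 tcp [ 0.591  -0.2218  0.1447] F [-0.3  0.5 -1.6] gap 0.0150 q6 2.83 xdir [-0.217 -0.976 -0.004] zdir [ 0.404 -0.086 -0.911]
 shift mm [ -0.5 -10.8  24.6]
 turn deg [ 0.6   0.2  -0.14]
```

Call:
carry_out --moves '[-1,-0.0005,-0.01,0.008,0.6,0.2,-0.1,-1,0,0,0.008,0,0,0,-1,0,0,0.004,0,0,0,-1,0,0,0,0,0,0,-1,0,0,0,0,0,0]'

```text
clock: 29.88
tcp_pos: [0.6108, -0.2254, 0.1309]
orientation: [0.136, -0.611, 0.761, -0.17]
wrist_force: [-0.4, 0.3, -0.6]
finger_gap: 0.0148
```

```bash
python3 st.py .225 f
```

```text
t 29.88 tcp [ 0.6108 -0.2254  0.1309] F [-0.4  0.3 -0.6] gap 0.0148 q6 2.84 xdir [-0.216 -0.976  0.001] zdir [ 0.415 -0.092 -0.905]
 shift mm [0.2 1.8 3.7]
 turn deg [-0.13 -0.02  0.03]
 F bed [-0.7  0.2 -0.4]  TCP bed mm [2.301e+02 2.000e-01 7.500e+00]
```

Call:
carry_out --moves '[-1,0.0003,0.0015,0.002,0,0,0,-1,0,0,0.0015,0,0,0,-1,0,0,0.001,0,0,0,-1,0,0,0,0,0,0,-1,0,0,0,0,0,0]'

```text
clock: 30.5
tcp_pos: [0.6112, -0.226, 0.127]
orientation: [0.136, -0.611, 0.761, -0.17]
wrist_force: [-0.1, 0.6, -0.5]
finger_gap: 0.0153
```

```bash
python3 st.py .225 f
```

```text
t 30.50 tcp [ 0.6112 -0.226   0.127 ] F [-0.1  0.6 -0.5] gap 0.0153 q6 2.84 xdir [-0.216 -0.976  0.001] zdir [ 0.415 -0.093 -0.905]
 shift mm [-0.3  0.6 -0. ]
 turn deg [-0.19 -0.05  0.03]
 F bed [-0.4  0.5 -0.3]  TCP bed mm [228.9  -0.3   3.8]
```

Call:
carry_out --moves '[-1,0,0.008,0,-0.1,0,0,-1,0,0.008,0,0,0,0,-1,0,0.008,0,0,0,0,-1,0,0.008,0,0,0,0,-1,0,0.006,0,0,0,0]'

```text
clock: 31.12
tcp_pos: [0.5757, -0.2182, 0.1101]
orientation: [0.136, -0.611, 0.761, -0.17]
wrist_force: [-0.1, -0.1, -1.2]
finger_gap: 0.0151
```

```bash
python3 st.py .135 f
```

```text
t 31.12 tcp [ 0.5757 -0.2182  0.1101] F [-0.1 -0.1 -1.2] gap 0.0151 q6 2.82 xdir [-0.216 -0.976  0.001] zdir [ 0.415 -0.093 -0.905]
 shift mm [-0.5 50.6 -0.1]
 turn deg [-0.15 -0.06  0.04]
 F bed [-0.6 -0.1 -1. ]  TCP bed mm [188.9  -0.4   3.8]
```

Call:
carry_out --moves '[-1,-0.0003,0.01,0,-0.1,0,0,-1,0,0.01,0,0,0,0,-1,0,0.009,0,0,0,0,-1,0,0.007,0,0,0,0,-1,0,0.005,0,0,0,0]'

```text
clock: 31.75
tcp_pos: [0.5364, -0.2092, 0.0911]
orientation: [0.135, -0.611, 0.761, -0.169]
wrist_force: [-0.4, 0.3, -0.7]
finger_gap: 0.0148
```

```bash
python3 st.py .135 f
```

```text
t 31.75 tcp [ 0.5364 -0.2092  0.0911] F [-0.4  0.3 -0.7] gap 0.0148 q6 2.79 xdir [-0.216 -0.976  0.001] zdir [ 0.412 -0.092 -0.906]
 shift mm [-0.1  6.  -0.1]
 turn deg [-0.   -0.06  0.03]
 F bed [-0.7  0.2 -0.5]  TCP bed mm [ 1.443e+02 -1.000e-01  3.700e+00]
```

Call:
carry_out --moves '[-1,0,0.002,0,0,0,0,-1,0,0.0015,0,0,0,0,-1,0,0.0015,0,0,0,0,-1,0,0.0015,0,0,0,0,-1,0,0.0015,0,0,0,0]'

```text
clock: 32.38
tcp_pos: [0.5307, -0.2084, 0.0889]
orientation: [0.136, -0.611, 0.761, -0.171]
wrist_force: [3.6, -0.6, 0.1]
finger_gap: 0.0152
```

```bash
python3 st.py .135 f
```

```text
t 32.38 tcp [ 0.5307 -0.2084  0.0889] F [ 3.6 -0.6  0.1] gap 0.0152 q6 2.78 xdir [-0.216 -0.976  0.002] zdir [ 0.416 -0.094 -0.905]
 shift mm [-0.5 -0.   0.3]
 turn deg [-0.22 -0.09  0.07]
 F bed [ 3.3  0.2 -1.4]  TCP bed mm [138.3  -0.5   4.1]
```

Call:
carry_out --moves '[-1,0,0.0015,0,0,0,0,-1,0,0.0015,0,0,0,0,-1,0,0.0015,0,0,0,0,-1,0,0.0015,0,0,0,0,-1,0,0.0015,0,0,0,0]'

```text
clock: 33.0
tcp_pos: [0.5302, -0.2083, 0.0901]
orientation: [0.14, -0.612, 0.759, -0.176]
wrist_force: [10.4, -1.7, -7.1]
finger_gap: 0.015
```

```bash
python3 st.py .135 f
```

```text
t 33.00 tcp [ 0.5302 -0.2083  0.0901] F [10.4 -1.7 -7.1] gap 0.0150 q6 2.78 xdir [-0.213 -0.977  0.002] zdir [ 0.428 -0.095 -0.899]
 shift mm [-0.6 -0.1  1.6]
 turn deg [-0.98 -0.    0.23]
 F bed [  6.5   0.6 -10.9]  TCP bed mm [138.2  -0.6   5.4]
```

Stalled at 138.2 mm. The spacing between the feet works out to about 80.3 mm, where 80 is ideal. I'll level the tool and give one more gentle push.

Call:
carry_out --moves '[-1,0,-0.0003,0.0015,-1,0,0,-1,0,0,0.0005,-0.3,0,0,-1,0,0.002,0.0003,0,0,0,-1,0,0.002,0.0003,0,0,0,-1,0,0.001,0,0,0,0]'

```text
clock: 33.62
tcp_pos: [0.5306, -0.2085, 0.0889]
orientation: [0.136, -0.613, 0.759, -0.17]
wrist_force: [5.3, 0.1, -0.7]
finger_gap: 0.015
```

```bash
python3 st.py .135 f
```

```text
t 33.62 tcp [ 0.5306 -0.2085  0.0889] F [ 5.3  0.1 -0.7] gap 0.0150 q6 2.78 xdir [-0.211 -0.978  0.002] zdir [ 0.415 -0.091 -0.905]
 shift mm [-0.6 -0.2  0.3]
 turn deg [-0.12  0.03  0.34]
 F bed [ 4.4  1.2 -2.9]  TCP bed mm [138.1  -0.6   4.1]
```

Call:
carry_out --moves '[0,0,0,0,0,0,0,0,0,0,0,0,0,0,0,0,0,0,0,0,0,0,0,0,-0.02,0,0,0,0,0,0,-0.05,0,0,0]'

```text
clock: 34.25
tcp_pos: [0.4954, -0.1992, 0.1461]
orientation: [0.132, -0.614, 0.761, -0.163]
wrist_force: [-0.2, -0.2, 0.4]
finger_gap: 0.0426
```

Call:
carry_out --moves '[0,0,0,-0.06,0,0,0,0,-0.05,0,-0.02,0,0,0,0,-0.06,0,0,0,0,0,0,-0.06,0,0,0,0,0,0,-0.06,0,0,0,0,0]'

```text
clock: 34.88
tcp_pos: [0.506, -0.0038, 0.2263]
orientation: [0.14, -0.63, 0.746, -0.161]
wrist_force: [0.3, -0.2, -0.1]
finger_gap: 0.0426
```

```bash
python3 - <<'E'
from tgt import *
rep()
o=[]
def footp(X):
    L=np.array([[-.04,.022,.012],[-.04,-.022,.012],[-.017,.008,.058],[-.017,-.008,.058],[.017,0,.058]])
    return RB.apply(np.c_[X-L[:,0],-L[:,1],L[:,2]])+tB
for n,x,y,w,h in(('top',295,140,80,120),('side',185,210,120,100)):
    i=np.ascontiguousarray(env.read_camera(n)[:,:,::-1]); cv2.imwrite(f'pics/{n}_end.png',i); f=4
    c=cv2.convertScaleAbs(cv2.resize(i[y:y+h,x:x+w],(w*f,h*f),interpolation=cv2.INTER_CUBIC),alpha=1.4,beta=10)
    for X in(.055,.135):
        for v in (proj(n,footp(X))-[x,y]+.5)*f: cv2.circle(c,tuple(int(k) for k in v),3,(255,0,255),1)
    for v in (proj(n,RB.apply([[.015,.006,.024],[.015,-.006,.024],[0,.006,.024]])+tB)-[x,y]+.5)*f: cv2.circle(c,tuple(int(k) for k in v),3,(0,255,0),1)
    o.append(cv2.copyMakeBorder(c,0,480-h*f,0,0,cv2.BORDER_CONSTANT))
cv2.imwrite('pics/end.png',np.hstack(o))
E
```

```text
t 34.88 tcp [ 0.506  -0.0038  0.2263] F [ 0.3 -0.2 -0.1] gap 0.0426 q6 3.14 xdir [-0.166 -0.986 -0.007] zdir [ 0.412 -0.063 -0.909]
```

View pics/end.png

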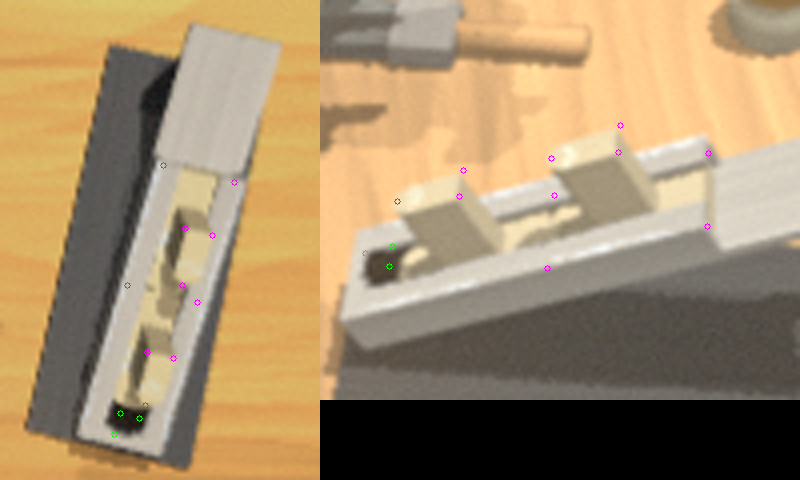

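The final view shows both feet in the channel, noses downhill, in line and touching. The black follower is at the low end (top crop 126,418) over its predicted home marks. I'll make a numeric check of the follower and the last joint, which is near its limit.

```bash
python3 - <<'E'
from tgt import *
print(env.get_state()['joint_pos'])
def blk(f,x,y,w,h):
    i=cv2.imread(f)[y:y+h,x:x+w].max(2); i=cv2.resize(i,None,fx=4,fy=4,interpolation=cv2.INTER_CUBIC)
    m=(i<45).astype(np.uint8); n,l,s,c=cv2.connectedComponentsWithStats(m)
    k=1+np.argmax(s[1:,4]); print(f,s[k]); return (c[k]+.5)/4-.5+[x,y]
a=blk('pics/top0.png',322,222,18,18),blk('pics/side0.png',210,262,20,18)
b=blk('pics/top_end.png',319,236,16,14),blk('pics/side_end.png',273-185+185-0-100+20,265,20,18) if 0 else blk('pics/side_end.png',194,268,14,16)
for u,v in(a,b):
    P=tri([u],[v])[0]; print(u.round(1),v.round(1),(RB.inv().apply(P[:3]-tB)*1000).round(1),P[3].round(4))
# foot fin tops: known initial tri shift only
for n in('top','side'):
    for h in (0.,.004): print(n,h,proj(n,RB.apply([[.015+h,.006,.024],[.015+h,-.006,.024],[h,.006,.024],[h,-.006,.024]])+tB).round(1).tolist())
E
```

```text
[-0.17411676 -0.18826012 -0.55090825  0.77887684  0.009015    3.14059829]
pics/top0.png [ 18  18  38  32 903]
pics/side0.png [37 48  3  2  5]
pics/top_end.png [ 13  20  39  29 756]Traceback (most recent call last):
  File "<stdin>", line 8, in <module>
  File "<stdin>", line 6, in blk
    return _wrapfunc(a, 'argmax', axis=axis, out=out, **kwds)
    return bound(*args, **kwds)
ValueError: attempt to get argmax of an empty sequence
```

Call:
carry_out --moves '[0,0,0,-0.01,0,0,-10,0,0,0,0,0,0,-10,0,0,0,0,0,0,0,0,0,0,0,0,0,0,0,0,0,0,0,0,0]'

```text
clock: 35.6
tcp_pos: [0.4998, -0.0073, 0.2333]
orientation: [-0.107, 0.749, -0.628, 0.181]
wrist_force: [-0.5, 0.5, 0.1]
finger_gap: 0.0429
```

```bash
python3 - <<'E'
from tgt import *
def blk(f,x,y,w,h,T):
    g=cv2.imread(f)[y:y+h,x:x+w].max(2); i=cv2.resize(g,None,fx=8,fy=8,interpolation=cv2.INTER_CUBIC)
    m=(i<T).astype(np.uint8); n,l,s,c=cv2.connectedComponentsWithStats(m)
    k=1+np.argmax(s[1:,4]); ys,xs=np.where(l==k); P=np.c_[xs,ys]/8-.45+[x,y]
    return P
box=np.array([[a,b,c] for a in(0,.015) for b in(-.006,.006) for c in(.012,.024)])
for n,f,w in(('top','pics/top_end.png',(319,236,16,14)),('side','pics/side_end.png',(272,268,14,16)),('side','pics/side_end.png',(270,266,18,16))):
    if n=='side': w=(185+40//4, 210+225//4, 15, 18)
    for T in(45,60,75):
        try: P=blk(f,*w,T)
        except ValueError: continue
        print(n,T,P.min(0).round(1),P.max(0).round(1))
    for h in(0,.003,.006):
        q=proj(n,RB.apply(box+[h,0,0])+tB); print('   pred',h,q.min(0).round(1),q.max(0).round(1))
E
```

```text
top 45 [321.7 240.6] [331.3 247.7]
top 60 [321.4 240.2] [331.7 247.9]
top 75 [321.2 239.9] [331.9 248.2]
   pred 0 [322.6 240.9] [329.3 249.3]
   pred 0.003 [322.9 239.9] [329.6 248.2]
   pred 0.006 [323.3 238.8] [329.9 247.2]
side 60 [196.4 272.2] [204.9 280.2]
side 75 [196.  271.3] [206.3 280.7]
   pred 0 [195.  271.1] [205.7 281.4]
   pred 0.003 [196.4 270.7] [207.  281.1]
   pred 0.006 [197.7 270.3] [208.4 280.7]
side 60 [196.4 272.2] [204.9 280.2]
side 75 [196.  271.3] [206.3 280.7]
   pred 0 [195.  271.1] [205.7 281.4]
   pred 0.003 [196.4 270.7] [207.  281.1]
   pred 0.006 [197.7 270.3] [208.4 280.7]
```

```bash
python3 -c "
from workcell import env
print(env.hand_in())"
```

```text
the job is handed in; nothing more can be done
None
```

I put both lamp feet into the rail through its raised end, noses downhill, pushed the row home, released it and handed the job in at about 36 s. The hand-in gives no verdict.

**Last checks**
- **First foot:** it stopped dead at about 55.6 mm up the rail, where 55 is ideal. The push was steady at about 5.5 N, against about 3.3 N while it was still dragging the follower.
- **Second foot:** it stopped about 80.3 mm above the first, where 80 is ideal. It did not move under a wrist push of up to about 13 N in all, about 6.5 N of it along the rail. That is far below the 40 N limit.
- **Final picture:** both feet lie in line and touching, with the follower at the stop. The arm was clear of everything before hand-in.

**What disagreed or went wrong**
- **Missed grasp:** the real fingertips sit about 38 mm further back than the stated tool point. The first grasp closed on air above the fin, so I measured the offset from the pictures and corrected for it.
- **Follower position:** the image measurement gives 0 to 3 mm from the stop, no better than the accuracy of the rail's measured position. I relied mainly on the hard stop felt during the push.
- **Last joint:** during the final retreat it reached 3.1406 rad, just above the listed 3.14 limit, which looks like a rounded π. I turned it back afterwards. If 3.14 is exact, that would count as a failure.
- **Bystanders:** I did not measure them at the end. My paths stayed well above them, and I felt no contact.

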